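# Tip a reagent carton onto the loading bay

### The job

Slide the standing cardboard reagent carton along the bench until its base is squarely up against the yellow-edged step of the loading bay, then push high on its blue-labelled face so that it tips over the step and lies flat on the metal deck with the blue label facing up. Then slide it along the deck and press it firmly home, with about 10 N for a moment, squarely against the black rubber end stop, and take the gripper away. Never push the carton with more than 25 N, and leave the bottle, tip box and tube rack alone.

Things in the scene. Friction and masses are not known exactly. Their poses are not given: they have to be found in the camera images.
- bay: Fixed loading bay: aluminium deck 12 mm high, 150 mm wide, its near edge a square step with a yellow strip; a black housing 75 mm high from 175 to 260 mm past the step. Origin: on the bench, at the middle of the step edge. x = level loading direction, from the step to the end stop; y = along the step; z up. The bench before the step is bare. Place and angle vary.
- endstop: End stop on the bay's deck: a black rubber pad, 110 mm wide, 50 mm tall, 10 mm thick, on two rods, locked by hand anywhere from 0 to 35 mm out towards the step; the setting is not measured (feel for it) and does not yield. Origin: fixed, 165 mm along the bay's x from the step, 12 mm up, where the middle of the lower edge of the pad's face is at setting 0. Axes as the bay's.
- carton: Loose cardboard carton, 90 (x) by 100 (y) by 120 mm (z), too wide to grasp, 0.5 to 0.85 kg, friction about 0.5 to 0.7. Origin: centre of the underside it stands on at first, 85 to 125 mm before the step. z to its top; x along the bay's x, up to 8 degrees off; the -x face bears the blue label. Pushed high while short of the step it can topple too soon.
- bottle: Bystander: white plastic bottle with orange cap, 56 mm across, 105 mm tall, loose. Origin: centre of its underside.
- tipbox: Bystander: black and clear pipette tip box, 85 by 65 mm, 55 mm tall, loose. Origin: centre of its underside.
- tuberack: Bystander: black rack with orange-capped tubes, 65 by 91 mm, 75 mm tall, loose. Origin: centre of its underside.
- carton_top (a point): Centre of the carton's top side, 120 mm above its origin; same axes. In tipping, the pushed spot swings up and over on an arc about the step edge: a level push jams, so follow it. Past about 40 degrees the carton falls by itself; it then lies label (-x face) up, underside overhanging the step by 20 to 40 mm, this top side facing the end stop, 2 to 8 cm short of it.
Mind the look-alikes: they are no part of the job. Several things have the shape of the carton; the one meant has the colours described above.

How it is judged (in metres and radians):
On the way, in this order (a step that is already met when the one before it is completed fails the run):
1. the carton stands upright with its base up against the step (underside centre within 51 mm of the step edge along the bay's x) (x of carton in the frame of bay above -0.051 m and angle between carton's own z axis and vertical below 0.12 rad and height (world z) of carton below 0.006 m), for 0.1 s.
2. the carton lies on the deck with its blue label up (angle between carton's own x axis and vertical above 3.04 rad and x of carton in the frame of bay above -0.06 m), for 0.2 s.
3. the carton, lying, is pressed against the end stop with more than 5 N (angle between carton's own x axis and vertical above 3.04 rad and contact force between carton and endstop above 5 N), for 0.1 s.
At the end, for the whole second after the job is handed in: The carton lies flat on the deck, label up (within 0.08 rad), its top side where the pad can be (38 mm short of to 5 mm past the end stop's origin), square to the bay within 0.07 rad, sideways within 25 mm of the stop's middle, at rest, untouched by the robot (angle between carton's own x axis and vertical above 3.06 rad and x of carton in the frame of endstop between -0.158 and -0.115 m and y of carton in the frame of endstop between -0.025 and 0.025 m and angle between the z axis of carton and the x axis of bay, either way round below 0.07 rad and linear speed of carton below 0.01 m/s and contact force between each of the fingers, the arm and carton below 0.1 N).
It fails at once if the robot pushes the carton with more than 25 N (contact force between any of the fingers, the arm and carton above 25 N).
It fails at once if the carton is driven against the end stop with more than 25 N (contact force between carton and endstop above 25 N).
It fails at once if a bystander is moved by more than 10 mm or tipped (distance of any of bottle, tipbox, tuberack from where it was at the start of the episode above 0.01 m or angle between any of bottle, tipbox, tuberack's own z axis and vertical above 0.2 rad).
It also fails if it takes over 67 s, if anything falls off the work surface, if the arm or the gripper's body presses on something with over 40 N, if the wrist force passes 120 N, or if a joint passes its speed limit or range.

### The arm

A 6-joint arm with a two-finger parallel gripper is mounted at the origin on the work surface. World frame = base frame: x ahead of the robot, y to its left, z up, the work surface at z = 0. Lengths are in mm, angles in rad, forces in N, time in s.
With the tool pointing down it reaches from about 325 to 875 mm from the base axis. Payload 4.4 kg.
Tool frame: the origin (TCP) lies midway between the tips of the shut fingers; the grasp point (between the pads) lies manip.grip_point_offset behind it (manip.grip_point_offset is the distance from the TCP to the grasp point, in mm); x points along the fingers, y is the direction in which the jaws open and shut, and the axes are right-handed (so a half turn about x gives the same grasp; the last joint's range is limited). The gripper opens to 85 mm and grips with 20 to 120 N. Pads are 22 mm wide; open, the fingers measure 114 mm over their backs; the gripper's body (76 mm by 85 mm) begins 54 mm behind the grasp point. The pads swing forward as they close: fully open they stand 13 mm farther back than shut.
Start: joints at [-1.452, 0.207, 1.542, -0, 1.393, -0.15], TCP at [153.247, -554.205, 231.282] pointing down, gripper open.
Joint ranges: [-2.73, 2.73], [-0.86, 2.22], [0.23, 2.46], [-1.11, 4.25], [0.08, 2.63], [-2.82, 2.82]. Speed limits (rad/s): [2.79, 2.79, 3.14, 3.14, 3.14, 3.14].

### API

Orientations are given as a rotation vector (axis times angle).
In Python, from plant import manip gives the robot as it stands.
- The arm moves only by the tool drive_tool, never from a script. Its argument "increments" is a list of rows, each a list of 3 entries, a list of its own where there are three numbers: the turn, a rotation vector about the tool's x, y, z in rad, then the shift along the tool's x, y, z in cm, then the finger opening in cm, from 0 to 8.54. A call has 1 to 5 rows; each row is the pose to reach, as a shift and turn from the pose measured when the call began, along the tool's axes at that moment; what a row does not reach only later rows make up. A row lasts 1/10 s, in which the tool goes at most 50 mm and 8.59 degrees, less where a joint would pass 70% of its speed; a pose out of reach is approached as far as the arm can. A call with a gripper value outside its range is refused whole. The fingers move at their own pace and stop on an object; "newtons" is the grip in N (left out, the last holds). Time passes only in rows, so rows that repeat a pose let the fingers close. It gives the time, the measured TCP pose, the force and the opening at its end, in the units of the state.
- manip.observe(): the state, without advancing time (a new reading comes with each control period).
- manip.camera(name): name is "scene" or "top" or "wrist"; returns the picture (480x640x3 uint8, blue, green, red); there is no depth.
- manip.camera_info(name): a dict with "vertical_fov" (degrees; the focal length in pixels is half the picture's height over the tangent of half this angle, whatever the lens; pixels are square), "cx", "cy" (the principal point, pixels), "k1" (the pictures are not rectified: a ray, as slopes to the right and down, at radius r is drawn at 1 + k1 r^2 times it, then the intrinsics apply), "extrinsics" (4x4, takes a point from camera to world coordinates); the wrist camera has in their place "tool_from_camera" (4x4, takes a point from camera to tool coordinates, whose origin is the TCP and whose axes are the tool frame's). Camera axes: x right, y down, z forward; pixel columns grow to the right and rows downward; lengths in mm; the calibration is good to about 2 mm. A picture is of the moment at which its call begins: read the wrist's pose just before it. camera_info takes no time and is no camera call.
- manip.hand_in(): hands the job in, once; it reports no verdict.
The state is a dict: "t": time; "joint_pos": joint angles; "qvel": joint speeds; "joint_torque": joint torques, N m; "ee_pos": TCP position; "tcp_rot": TCP orientation; "ft_force": force on the tool from outside, world axes, zero at the start; "wrist_torque": the same for the moment, N m; "grip_width": opening from 0.0 (shut) to 1.0 (fully open).
Only numpy, scipy, OpenCV 4.12 (cv2) and the standard library are available. Lean on these libraries where they do the work, as an engineer would, in place of code of your own. Each camera call takes 0.05 s, during which the arm holds its last target.

## Working session

There is one attempt and no reset: what is moved stays moved. The work goes in short steps, Python scripts to look and compute and a tool call to move; the robot and the scene stay as the last step left them, time stands still between calls to the robot, and variables do not carry over. Pictures are saved under pics/ and viewed, and the job is handed in when it is done.

Besides the shell and the picture viewer there is one more tool, called after "Emit:" in YAML: its name, and indented under it one key for each argument. drive_tool: Moves the arm, as the interface text tells. Its arguments: {"type":"object","properties":{"increments":{"type":"array","items":{"type":"array"}},"newtons":{"type":"number"}},"required":["increments"]}

```bash
ls; mkdir -p pics
python3 - <<'E'
from plant import manip
import cv2
s=manip.observe(); print(s)
for n in("scene","top","wrist"):
    cv2.imwrite(f"pics/{n}0.png",manip.camera(n)); print(n,manip.camera_info(n))
print(manip.grip_point_offset)
E
```

```text
pics
{'t': 0.0, 'joint_pos': array([-1.45150035e+00,  2.07430085e-01,  1.54297422e+00, -8.12641482e-07,
        1.39348533e+00, -1.50481989e-01]), 'qvel': array([-0.0018943 ,  0.0010658 , -0.00247161, -0.00042652, -0.00074465,
       -0.00055253]), 'joint_torque': array([ 1.57562710e-03, -3.83026922e+01, -2.91598964e+01,  1.28222280e-05,
        1.04570686e-02, -8.55576783e-07]), 'ee_pos': array([ 153.15475824, -553.43845143,  230.11041743]), 'tcp_rot': array([ 2.0782374 ,  0.28444757, -2.07816396]), 'ft_force': array([ 0.17489653, -0.10281031,  0.92467849]), 'wrist_torque': array([0.05897961, 0.01191317, 0.01172278]), 'grip_width': 1.001040660904967}
scene {'vertical_fov': 43.092544409661556, 'cx': 320.60815467922106, 'cy': 239.75786397751637, 'k1': 0.008478952653400472, 'extrinsics': array([[ 3.27246104e-01,  5.76981855e-01, -7.48332765e-01,
         1.46549539e+03],
       [ 9.44918481e-01, -2.05050090e-01,  2.55114729e-01,
        -3.23043651e+02],
       [-6.24913127e-03, -7.90598760e-01, -6.12302661e-01,
         8.26294055e+02],
       [ 0.00000000e+00,  0.00000000e+00,  0.000
[... 319 characters left out ...]
     -3.32987103e+01],
       [ 7.14585839e-03, -1.63959645e-01, -9.86441165e-01,
         9.67280134e+02],
       [ 0.00000000e+00,  0.00000000e+00,  0.00000000e+00,
         1.00000000e+00]])}
wrist {'vertical_fov': 58.303951777414454, 'cx': 317.03932696273074, 'cy': 236.80436830935886, 'k1': 2.3953313124536363e-05, 'tool_from_camera': array([[-3.75848918e-04, -2.66709131e-01,  9.63776996e-01,
        -1.42285237e+02],
       [ 9.99999923e-01,  7.34500040e-06,  3.92007559e-04,
         3.16727166e-01],
       [-1.11630938e-04,  9.63777069e-01,  2.66709108e-01,
        -6.76600145e+01],
       [ 0.00000000e+00,  0.00000000e+00,  0.00000000e+00,
         1.00000000e+00]])}
18.700000000000003
```

View pics/scene0.png

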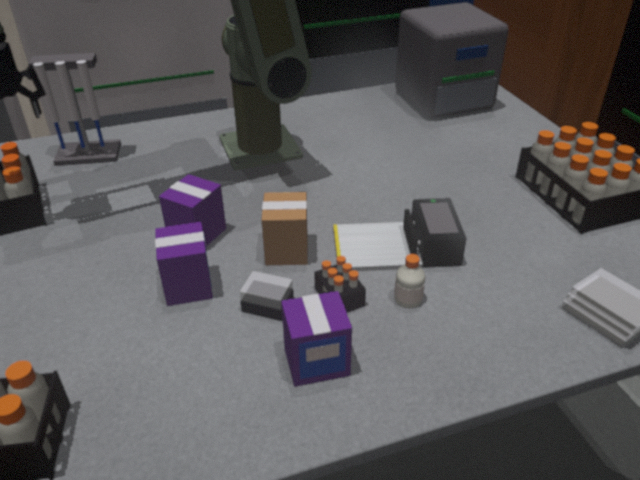

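View pics/top0.png

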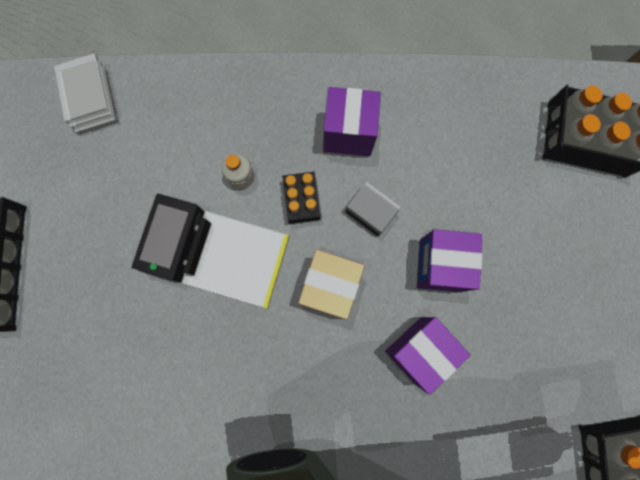

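Candidates in the top view: the brown carton at (332,285), and purple boxes at (352,120), (450,260) and (428,355). The job names a cardboard carton with a blue label on the face away from the bay, so the brown one fits. Next I'll take a close crop and measure.

```bash
cat > h.py <<'E'
import numpy as np, cv2
from plant import manip
from scipy.spatial.transform import Rotation as R
def K(i):
    f=240/np.tan(np.radians(i["vertical_fov"]/2)); return f
def ray(i,px,E=None):
    f=K(i); E=i["extrinsics"] if E is None else E
    d=np.array([(px[0]-i["cx"])/f,(px[1]-i["cy"])/f]); u=d.copy()
    for _ in range(30): u=d/(1+i["k1"]*(u@u))
    return E[:3,3],E[:3,:3]@np.array([u[0],u[1],1])
def onz(i,px,z,E=None):
    o,d=ray(i,px,E); return o+d*(z-o[2])/d[2]
def proj(i,P,E=None):
    E=i["extrinsics"] if E is None else E
    c=E[:3,:3].T@(np.array(P,float)-E[:3,3]); u=c[:2]/c[2]; u=u*(1+i["k1"]*(u@u)); return u*K(i)+[i["cx"],i["cy"]]
def rect(mask,near=None):
    cs,_=cv2.findContours(mask.astype(np.uint8),cv2.RETR_EXTERNAL,cv2.CHAIN_APPROX_NONE)
    return sorted(cs,key=cv2.contourArea)[::-1]
E
python3 - <<'E'
from h import *
im=cv2.imread("pics/top0.png"); i=manip.camera_info("top")
hsv=cv2.cvtColor(im,cv2.COLOR_BGR2HSV)
for n,(lo,hi) in dict(yellow=((24,150,120),(35,255,255)),tan=((10,50,120),(24,200,255))).items():
    m=cv2.inRange(hsv,lo,hi); 
    for c in rect(m)[:3]:
        r=cv2.minAreaRect(c); print(n,cv2.contourArea(c),np.round(cv2.boxPoints(r),1).tolist())
a=cv2.resize(im[140:340,180:500],None,fx=2.5,fy=2.5,interpolation=cv2.INTER_CUBIC); cv2.imwrite("pics/crop_top.png",a)
b=cv2.imread("pics/scene0.png"); cv2.imwrite("pics/crop_scene.png",cv2.resize(b[170:390,140:460],None,fx=2.5,fy=2.5,interpolation=cv2.INTER_CUBIC))
s=manip.observe(); print(R.from_rotvec(s["tcp_rot"]).as_matrix().round(3))
E
```

```text
yellow 111.0 [[264.1000061035156, 305.70001220703125], [285.20001220703125, 235.39999389648438], [287.6000061035156, 236.1999969482422], [266.6000061035156, 306.5]]
tan 944.5 [[309.20001220703125, 267.5], [315.29998779296875, 248.5], [364.70001220703125, 264.3999938964844], [358.6000061035156, 283.29998779296875]]
tan 601.0 [[297.3999938964844, 303.1000061035156], [303.70001220703125, 283.70001220703125], [353.3999938964844, 299.8999938964844], [347.0, 319.29998779296875]]
tan 66.0 [[222.5, 161.5], [233.0, 151.0], [242.0, 160.0], [231.5, 170.5]]
[[-0.     0.266 -0.964]
 [ 0.002 -0.964 -0.266]
 [-1.    -0.002 -0.   ]]
```

View pics/crop_top.png

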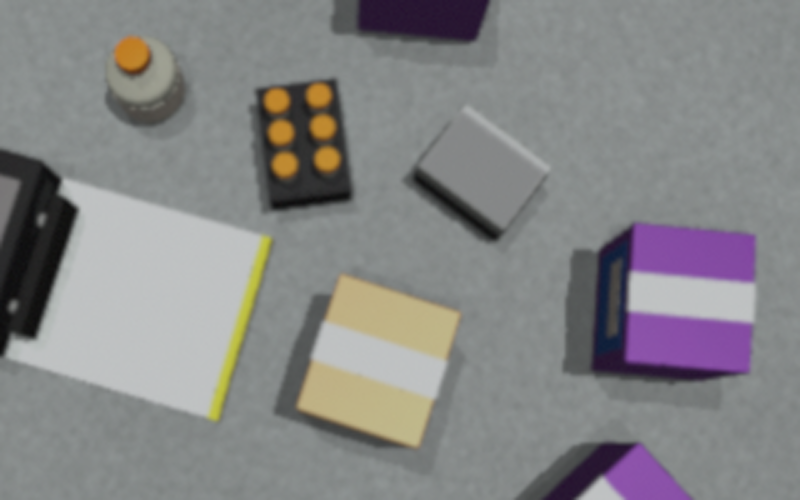

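View pics/crop_scene.png

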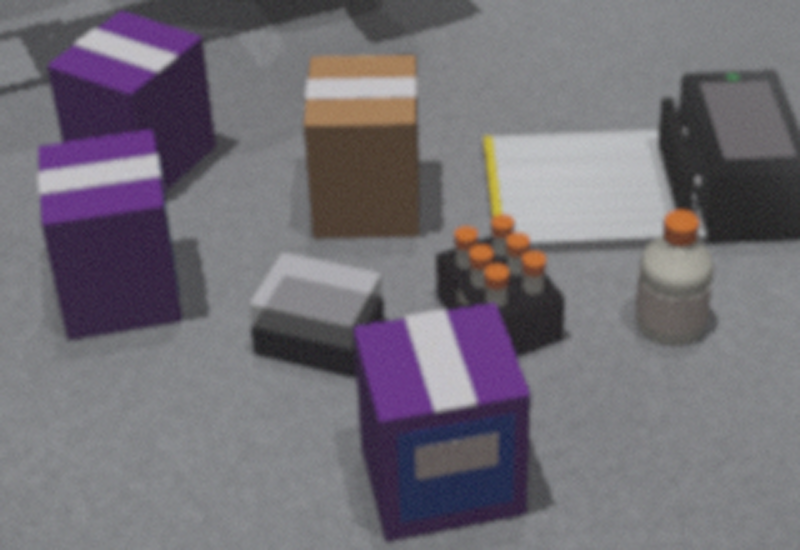

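View pics/wrist0.png

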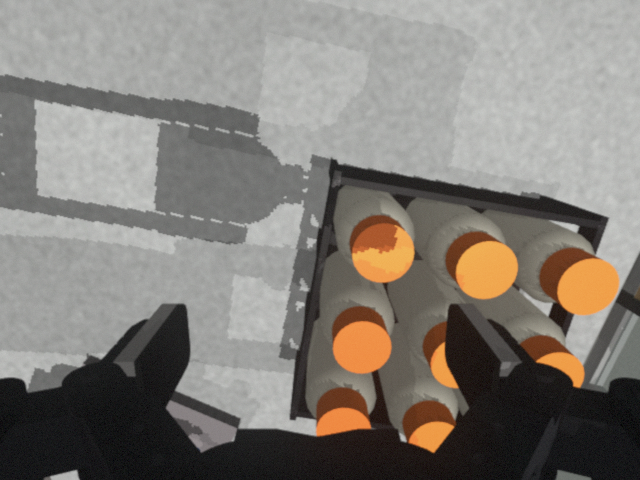

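The crops show the tan carton with its label face turned to the +px side, the bay step running from (285,235) to (265,306), the tip box at (372,208) and the rack at (302,197). Now I'll convert these to metric positions.

```bash
cat > m.py <<'E'
from h import *
im=cv2.imread("pics/top0.png"); i=manip.camera_info("top")
hsv=cv2.cvtColor(im,cv2.COLOR_BGR2HSV)
m=cv2.inRange(hsv,(10,50,120),(24,200,255)); cs=rect(m)[:2]
r=cv2.minAreaRect(np.vstack(cs)); 
C=np.array([onz(i,p,120) for p in cv2.boxPoints(r)]); print("carton top",C.round(1).tolist()); c=C.mean(0); print(c, np.linalg.norm(np.diff(C,axis=0),axis=1))
y=rect(cv2.inRange(hsv,(24,150,120),(35,255,255)))[0]
p=cv2.boxPoints(cv2.minAreaRect(y)); 
Y=np.array([onz(i,q,12) for q in p]); print("yellow",Y.round(1).tolist())
o=sorted(range(4),key=lambda k:Y[k][1]) 
# near edge = lower y (robot -y side)
print("px",p)
def g(px,z,n):
    print(n,[onz(i,(180+a/2.5,140+b/2.5),z)[:2].round(0).tolist() for a,b in px])
g([(466,107),(549,170),(496,232),(415,170)],55,"tipbox top")
g([(415,180),(496,240)],0,"tipbox base")
g([(256,88),(336,80),(350,200),(270,207)],60,"rack")
g([(633,224),(755,236),(750,372),(625,362)],120,"purple1 top")
g([(594,370),(600,260)],0,"purple1 base left")
g([(640,445)],120,"purple2 top corner");g([(550,495)],120,"purple2 corner b")
E
python3 m.py
```

```text
carton top [[429.1, -2.3, 120.0], [524.3, -32.9, 120.0], [495.9, -119.6, 120.0], [401.5, -87.7, 120.0]]
[462.66721526 -60.62134071 120.        ] [100.00711908  91.19605907  99.66749294]
yellow [[426.3, 66.3, 12.0], [564.5, 26.7, 12.0], [563.0, 21.8, 12.0], [424.9, 61.4, 12.0]]
px [[264.08258 305.7248 ]
 [285.16516 235.44955]
 [287.6422  236.19269]
 [266.55963 306.46793]]
tipbox top [[661.0, -132.0], [611.0, -195.0], [563.0, -153.0], [611.0, -92.0]]
tipbox base [[615.0, -95.0], [566.0, -160.0]]
rack [[674.0, 30.0], [681.0, -31.0], [586.0, -42.0], [581.0, 19.0]]
purple1 top [[558.0, -242.0], [549.0, -330.0], [453.0, -322.0], [460.0, -233.0]]
purple1 base left [[461.0, -236.0], [549.0, -244.0]]
purple2 top corner [[403.0, -242.0]]
purple2 corner b [[369.0, -178.0]]
```

```bash
cat > g.py <<'E'
from h import *
A=np.radians(74.0); bx=np.array([np.cos(A),np.sin(A),0]); by=np.array([-np.sin(A),np.cos(A),0]); O=np.array([494.,41.6,0])
def bay(p): q=np.array(p)-O; return np.array([q@bx,q@by,p[2]])
def plan(x,y,z,tilt=0,yaw=0):
    """target tcp in bay frame; tilt deg = tips forward(+bay x)"""
    s=manip.observe(); p=s["ee_pos"]; R0=R.from_rotvec(s["tcp_rot"])
    T=R.from_matrix(np.column_stack([[0,0,-1.],-by,-bx]))
    # tilt: fingers dir = -z cos + bx sin ; rotation about by
    T=R.from_rotvec(np.radians(yaw)*np.array([0,0,1.]))*R.from_rotvec(-by*np.radians(tilt))*T
    P=O+bx*x+by*y+np.array([0,0,z]); P[2]=z
    d=R0.inv().apply(P-p)/10; t=(R0.inv()*T).as_rotvec()
    print("now bay",bay(p).round(1),"world tgt",P.round(0),"F",s["ft_force"].round(1),"t",round(s["t"],2),"w",round(s["grip_width"],2))
    print("turn",t.round(3),"shift cm",d.round(2),"fingers",T.apply([1,0,0]).round(2))
    return s
def now():
    s=manip.observe();Rm=R.from_rotvec(s["tcp_rot"]).as_matrix();F=s["ft_force"]
    print("t",round(s["t"],2),"bay",bay(s["ee_pos"]).round(1),"Fbay",np.round([F@bx,F@by,F[2]],1),"fing",(bx@Rm[:,0]).round(3),"j",s["joint_pos"].round(2),"w",round(s["grip_width"],2))
E
python3 - <<'E'
from g import *
im=cv2.imread("pics/top0.png"); i=manip.camera_info("top"); hsv=cv2.cvtColor(im,cv2.COLOR_BGR2HSV)
for c in rect(cv2.inRange(hsv,(0,0,185),(180,40,255)))[:3]:
    a=cv2.approxPolyDP(c,3,True)[:,0]; print("white",cv2.contourArea(c),[bay(onz(i,p,12))[:2].round(1).tolist() for p in a])
for c in rect(cv2.inRange(hsv,(125,100,20),(160,255,255)))[:3]:
    a=cv2.approxPolyDP(c,3,True)[:,0]; print("purple",[(p.tolist(),bay(onz(i,p,120))[:2].round(0).tolist(),bay(onz(i,p,0))[:2].round(0).tolist()) for p in a])
print("carton",bay([462.7,-60.6,0]), "tipbox corners",[bay([a,b,0])[:2].round(0).tolist() for a,b in((661,-132),(611,-195),(563,-153),(611,-92))],"rack",[bay([a,b,0])[:2].round(0).tolist() for a,b in((674,30),(681,-31),(586,-42),(581,19))])
plan(-180,2,170,15)
E
```

```text
white 5213.0 [[171.1, -71.5], [151.1, -56.0], [144.8, -36.8], [146.8, 34.5], [153.4, 59.0], [168.7, 63.5], [164.3, 70.4], [9.3, 71.7], [9.5, -71.6]]
white 778.0 [[-61.3, -19.6], [-61.4, 8.8], [-156.9, 9.8], [-154.8, -20.0]]
white 754.0 [[-299.7, 37.6], [-288.1, 62.7], [-370.8, 109.1], [-381.3, 86.6]]
purple [([421, 318], [-272.0, 17.0], [-297.0, 10.0]), ([386, 351], [-228.0, 87.0], [-247.0, 91.0]), ([415, 383], [-290.0, 126.0], [-318.0, 135.0]), ([430, 393], [-319.0, 135.0], [-351.0, 146.0]), ([442, 380], [-334.0, 109.0], [-368.0, 115.0]), ([407, 340], [-258.0, 59.0], [-281.0, 59.0]), ([421, 328], [-277.0, 33.0], [-302.0, 29.0]), ([456, 367], [-352.0, 81.0], [-388.0, 84.0]), ([469, 354], [-368.0, 54.0], [-407.0, 53.0]), ([436, 318], [-298.0, 9.0], [-326.0, 2.0])]
purple [([329, 87], [-4.0, -349.0], [9.0, -407.0]), ([324, 150], [-29.0, -227.0], [-19.0, -268.0]), ([369, 154], [-109.0, -243.0], [-111.0, -286.0]), ([377, 133], [-113.0, -286.0], [-116.0, -335.0]), ([379, 92], [-96.0, -366.0], [-96.0, -426.0]), ([363, 91], [-67.0, -359.0], [-63.0, -418.0]), ([359, 135], [-82.0, -273.0], [-81.0, -320.0]), ([341, 133], [-50.0, -267.0], [-43.0, -314.0]), ([345, 89], [-34.0, -354.0], [-25.0, -412.0])]
purple [([418, 282], [-252.0, -42.0], [-274.0, -57.0]), ([418, 287], [-254.0, -34.0], [-276.0, -47.0]), ([478, 288], [-357.0, -61.0], [-394.0, -78.0]), ([479, 270], [-351.0, -92.0], [-388.0, -114.0]), ([430, 265], [-265.0, -77.0], [-289.0, -96.0]), ([429, 278], [-269.0, -54.0], [-293.0, -70.0])]
carton [-106.86839456    1.91735332    0.        ] tipbox corners [[-121.0, -208.0], [-195.0, -178.0], [-168.0, -120.0], [-96.0, -149.0]] rack [[38.0, -176.0], [-18.0, -200.0], [-55.0, -111.0], [2.0, -90.0]]
now bay [-666.1  163.6  230.4] world tgt [ 442. -131.  170.] F [0.3 0.1 0.2] t 0.15 w 1.0
turn [-1.016  0.237 -0.132] shift cm [  6.11 -33.03 -39.15] fingers [ 0.07  0.25 -0.97]
```

Emit:
drive_tool:
  increments:
    - [[-1.016,0.237,-0.132],[3.1,-33.0,-39.1],5.0]
    - [[-1.016,0.237,-0.132],[3.1,-33.0,-39.1],5.0]
    - [[-1.016,0.237,-0.132],[3.1,-33.0,-39.1],5.0]
    - [[-1.016,0.237,-0.132],[3.1,-33.0,-39.1],5.0]
    - [[-1.016,0.237,-0.132],[3.1,-33.0,-39.1],5.0]

```text
t: 0.65
ee_pos: [294.6, -346.3, 215.8]
tcp_rot: [1.785, 1.007, -1.497]
ft_force: [1.4, -0.6, -0.3]
grip_width: 0.582
```

Run:
```python
from g import *
now();plan(-180,2,200,15)
```

```text
t 0.65 bay [-427.8   84.8  215.8] Fbay [-0.2 -1.5 -0.3] fing 0.189 j [-1.16  0.03  1.78  0.14  1.46 -0.61] w 0.58
now bay [-427.8   84.8  215.8] world tgt [ 442. -131.  200.] F [ 1.4 -0.6 -0.3] t 0.65 w 0.58
turn [-0.286  0.067 -0.038] shift cm [  6.46   0.96 -25.35] fingers [ 0.07  0.25 -0.97]
```

Emit:
drive_tool:
  increments:
    - [[-0.286,0.067,-0.038],[6.4,1.0,-25.3],5.0]
    - [[-0.286,0.067,-0.038],[6.4,1.0,-25.3],5.0]
    - [[-0.286,0.067,-0.038],[6.4,1.0,-25.3],5.0]
    - [[-0.286,0.067,-0.038],[6.4,1.0,-25.3],5.0]
    - [[-0.286,0.067,-0.038],[6.4,1.0,-25.3],5.0]

```text
t: 1.15
ee_pos: [435.8, -140.6, 201.0]
tcp_rot: [1.629, 1.227, -1.25]
ft_force: [1.2, -0.7, 1.0]
grip_width: 0.588
```

Run:
```python
from g import *
now();plan(-178,2,200,15)
```

```text
t 1.15 bay [-191.1    5.7  201. ] Fbay [-0.3 -1.4  1. ] fing 0.259 j [-0.67  0.02  1.84  0.25  1.39 -0.45] w 0.59
now bay [-191.1    5.7  201. ] world tgt [ 443. -129.  200.] F [ 1.2 -0.7  1. ] t 1.15 w 0.59
turn [-0.001  0.     0.   ] shift cm [ 0.44  0.37 -1.24] fingers [ 0.07  0.25 -0.97]
```

Run:
```python
from g import *
plan(-178,2,45,15)
```

```text
now bay [-191.1    5.7  201. ] world tgt [ 443. -129.   45.] F [ 1.2 -0.7  1. ] t 1.15 w 0.59
turn [-0.001  0.     0.   ] shift cm [15.41  0.37  2.76] fingers [ 0.07  0.25 -0.97]
```

Emit:
drive_tool:
  increments:
    - [[0,0,0],[0.4,0.4,-1.2],5.0]
    - [[0,0,0],[5.0,0.4,0.0],5.0]
    - [[0,0,0],[9.5,0.4,1.2],5.0]
    - [[0,0,0],[12.5,0.4,2.0],5.0]
    - [[0,0,0],[15.4,0.4,2.8],5.0]

```text
t: 1.65
ee_pos: [442.4, -128.6, 43.1]
tcp_rot: [1.628, 1.229, -1.251]
ft_force: [-0.4, -0.6, 0.3]
grip_width: 0.585
```

Run:
```python
from g import *
now()
for n in ("top","scene"): cv2.imwrite(f"pics/{n}1.png",manip.camera(n))
now()
plan(-90,2,45,15)
```

```text
t 1.65 bay [-177.8    2.7   43.1] Fbay [-0.6  0.2  0.3] fing 0.259 j [-0.64  0.26  1.95  0.28  1.04 -0.52] w 0.59
t 1.75 bay [-176.8    6.1   41.1] Fbay [0.7 1.9 0.2] fing 0.262 j [-0.64  0.26  1.96  0.28  1.05 -0.52] w 0.59
now bay [-176.8    6.1   41.1] world tgt [467. -44.  45.] F [-1.6  1.2  0.2] t 1.75 w 0.59
turn [-0.003 -0.003  0.01 ] shift cm [ 1.9   0.4  -8.48] fingers [ 0.07  0.25 -0.97]
```

View pics/top1.png

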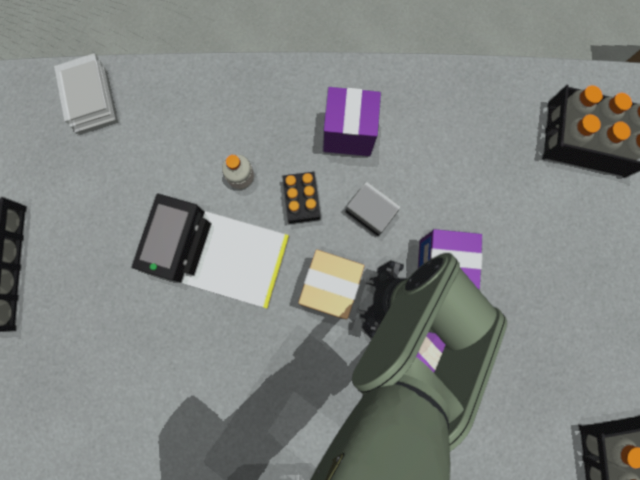

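View pics/scene1.png

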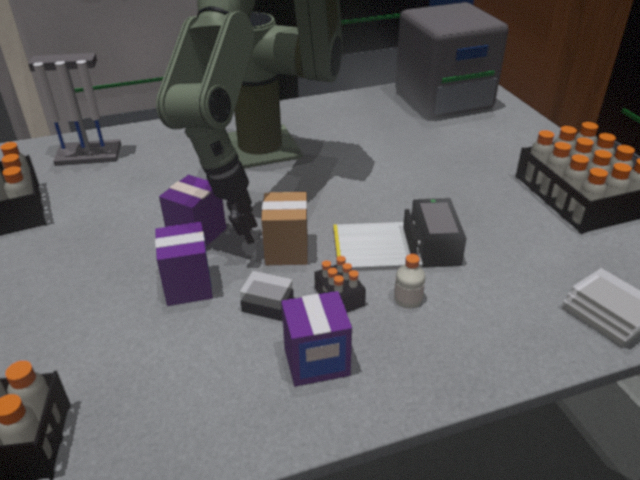

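Both views show the gripper behind the carton's label face at about (385,300) in the top view, clear of the purple boxes and the tip box. Starting the slide gently.

Emit:
drive_tool:
  increments:
    - [[0,0,0],[-0.2,0.2,-0.5],5.0]
    - [[0,0,0],[-0.1,0.3,-1.0],5.0]
    - [[0,0,0],[0.0,0.3,-1.4],5.0]
    - [[0,0,0],[0.1,0.3,-1.8],5.0]
    - [[0,0,0],[0.2,0.3,-2.2],5.0]

```text
t: 2.25
ee_pos: [450.2, -108.2, 46.4]
tcp_rot: [1.628, 1.231, -1.254]
ft_force: [-0.4, -4.4, 2.5]
grip_width: 0.586
```

Run:
```python
from g import *
now();plan(-110,2,45,15)
```

```text
t 2.25 bay [-156.1    0.8   46.4] Fbay [-4.3 -0.9  2.5] fing 0.259 j [-0.6   0.25  1.95  0.29  1.04 -0.47] w 0.59
now bay [-156.1    0.8   46.4] world tgt [462. -64.  45.] F [-0.4 -4.4  2.5] t 2.25 w 0.59
turn [-0.002 -0.     0.005] shift cm [ 1.33 -0.12 -4.42] fingers [ 0.07  0.25 -0.97]
```

Emit:
drive_tool:
  increments:
    - [[0,0,0],[0.1,-0.1,-0.5],5.0]
    - [[0,0,0],[0.3,-0.1,-1.0],5.0]
    - [[0,0,0],[0.4,-0.1,-1.5],5.0]
    - [[0,0,0],[0.6,-0.1,-2.0],5.0]
    - [[0,0,0],[0.7,-0.1,-2.5],5.0]

```text
t: 2.75
ee_pos: [456.6, -82.9, 46.2]
tcp_rot: [1.627, 1.231, -1.254]
ft_force: [-1.1, -4.3, 0.0]
grip_width: 0.584
```

Run:
```python
from g import *
now();plan(-110,2,45,15)
```

```text
t 2.75 bay [-130.     1.7   46.2] Fbay [-4.5 -0.1  0. ] fing 0.258 j [-0.54  0.25  1.96  0.29  1.03 -0.43] w 0.58
now bay [-130.     1.7   46.2] world tgt [462. -64.  45.] F [-1.1 -4.3  0. ] t 2.75 w 0.58
turn [-0.002  0.     0.005] shift cm [ 0.64 -0.03 -1.9 ] fingers [ 0.07  0.25 -0.97]
```

Emit:
drive_tool:
  increments:
    - [[0,0,0],[0.1,0,-0.5],5.0]
    - [[0,0,0],[0.3,0,-1.0],5.0]
    - [[0,0,0],[0.5,0,-1.4],5.0]
    - [[0,0,0],[0.6,0,-1.8],5.0]

```text
t: 3.15
ee_pos: [462.2, -64.7, 45.4]
tcp_rot: [1.627, 1.23, -1.254]
ft_force: [-1.5, -4.4, 2.2]
grip_width: 0.588
```

```bash
cat > car.py <<'E'
from g import *
import sys
now()
im=manip.camera("top"); cv2.imwrite(sys.argv[1],im); i=manip.camera_info("top")
hsv=cv2.cvtColor(im,cv2.COLOR_BGR2HSV)
z=float(sys.argv[2])
cs=[c for c in rect(cv2.inRange(hsv,(10,50,120),(24,200,255)))[:3] if cv2.contourArea(c)>150]
r=cv2.minAreaRect(np.vstack(cs)); C=np.array([bay(onz(i,p,z)) for p in cv2.boxPoints(r)])
print("carton ctr",C.mean(0).round(1),"corners",C[:,:2].round(1).tolist()); 
for a,b in zip(C,np.roll(C,-1,0)): print("edge",np.linalg.norm(b-a).round(1),(np.degrees(np.arctan2(*(b-a)[1::-1]))%90).round(1))
cv2.imwrite(sys.argv[1].replace(".png","c.png"),cv2.resize(im[140:340,180:500],None,fx=2.5,fy=2.5))
now()
E
python3 car.py pics/top2.png 120
```

```text
t 3.15 bay [-110.9    1.3   45.4] Fbay [-4.6  0.3  2.2] fing 0.258 j [-0.5   0.25  1.96  0.3   1.02 -0.39] w 0.59
carton ctr [-53.8   5.9 120. ] corners [[-5.6, 58.1], [-5.8, -47.5], [-102.8, -46.0], [-101.0, 59.0]]
edge 105.6 89.9
edge 97.0 89.1
edge 105.1 89.0
edge 95.4 89.4
t 3.2 bay [-110.2    1.4   45.3] Fbay [-3.7 -0.7  2. ] fing 0.259 j [-0.5   0.25  1.96  0.3   1.02 -0.39] w 0.58
```

View pics/top2c.png

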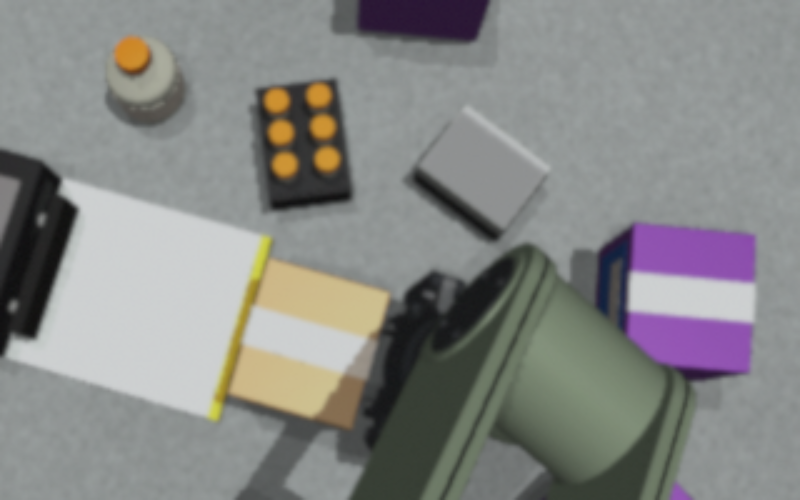

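The carton is square to the step, about 8 mm short of it, with its edges within 1° of the bay. I'll creep up to it while watching the force.

Emit:
drive_tool:
  increments:
    - [[0,0,0],[0.1,0,-0.2],5.0]
    - [[0,0,0],[0.1,0,-0.4],5.0]
    - [[0,0,0],[0.15,0,-0.55],5.0]

```text
t: 3.5
ee_pos: [463.8, -58.3, 45.3]
tcp_rot: [1.627, 1.231, -1.253]
ft_force: [-2.1, -4.7, 2.8]
grip_width: 0.587
```

Emit:
drive_tool:
  increments:
    - [[0,0,0],[0.05,0,-0.15],5.0]
    - [[0,0,0],[0.05,0,-0.2],5.0]

```text
t: 3.7
ee_pos: [464.4, -56.2, 45.3]
tcp_rot: [1.627, 1.231, -1.253]
ft_force: [-2.1, -5.3, 1.7]
grip_width: 0.586
```

Run:
```python
from g import *
now()
```

```text
t 3.7 bay [-102.2    1.5   45.3] Fbay [-5.7  0.5  1.7] fing 0.259 j [-0.48  0.25  1.96  0.3   1.01 -0.37] w 0.59
```

Emit:
drive_tool:
  increments:
    - [[0,0,0],[0.05,0,-0.15],5.0]
    - [[0,0,0],[0.05,0,-0.2],5.0]

```text
t: 3.9
ee_pos: [465.0, -54.2, 45.3]
tcp_rot: [1.627, 1.231, -1.253]
ft_force: [-1.3, -4.7, 1.7]
grip_width: 0.587
```

Emit:
drive_tool:
  increments:
    - [[0,0,0],[0.05,0,-0.15],5.0]
    - [[0,0,0],[0.05,0,-0.2],5.0]

```text
t: 4.1
ee_pos: [465.4, -53.1, 45.3]
tcp_rot: [1.625, 1.23, -1.254]
ft_force: [-3.6, -9.0, 1.8]
grip_width: 0.584
```

Run:
```python
from g import *
now()
```

```text
t 4.1 bay [-99.    1.4  45.3] Fbay [-9.6  1.   1.8] fing 0.256 j [-0.47  0.24  1.96  0.3   1.01 -0.37] w 0.58
```

Emit:
drive_tool:
  increments:
    - [[0,0,0],[0,0,0.0],5.0]
    - [[0,0,0],[0,0,0.0],5.0]

```text
t: 4.3
ee_pos: [465.3, -53.3, 45.3]
tcp_rot: [1.625, 1.229, -1.254]
ft_force: [-1.6, -5.5, 2.2]
grip_width: 0.583
```

```bash
python3 car.py pics/top3.png 120
python3 - <<'E'
from g import *
im=manip.camera("scene");cv2.imwrite("pics/scene3.png",cv2.resize(im[150:350,140:460],None,fx=2.5,fy=2.5)); now(); plan(-125,2,105,15)
E
```

```text
t 4.3 bay [-99.1   1.4  45.3] Fbay [-5.8  0.   2.2] fing 0.256 j [-0.47  0.24  1.96  0.3   1.01 -0.37] w 0.58
carton ctr [-45.4   5.9 120. ] corners [[-0.6, 58.0], [-0.5, -47.1], [-91.0, -45.9], [-89.7, 58.7]]
edge 105.1 0.1
edge 90.6 89.2
edge 104.6 89.3
edge 89.0 89.6
t 4.35 bay [-99.2   1.5  45.3] Fbay [-5.2  0.7  1.9] fing 0.256 j [-0.47  0.24  1.96  0.3   1.01 -0.37] w 0.59
t 4.4 bay [-99.1   1.4  45.3] Fbay [-5.5 -0.4  1.9] fing 0.256 j [-0.47  0.24  1.96  0.3   1.01 -0.37] w 0.58
now bay [-99.1   1.4  45.3] world tgt [458. -78. 105.] F [-1.1 -5.4  1.9] t 4.4 w 0.58
turn [-0.     0.003  0.004] shift cm [-6.43 -0.09  0.97] fingers [ 0.07  0.25 -0.97]
```

View pics/scene3.png

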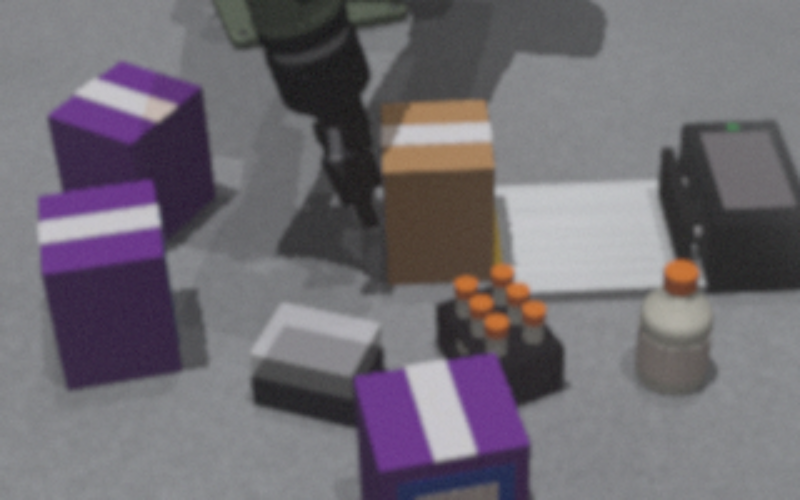

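View pics/top3c.png

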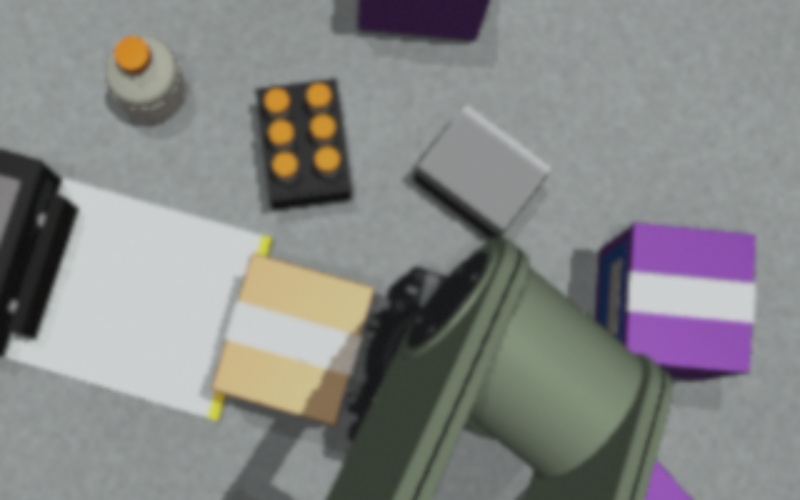

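The carton is upright and square against the step, with its centre about 45 mm before it. I'll back off, go high, and tip it.

Emit:
drive_tool:
  increments:
    - [[0,0,0],[-0.3,0,1.2],5.0]
    - [[0,0,0],[-3.2,0,0.5],5.0]
    - [[0,0,0],[-5.6,0,-0.2],5.0]
    - [[0,0,0],[-5.6,0,-0.2],5.0]
    - [[0,0,0],[-5.4,0,-0.9],5.0]

```text
t: 4.9
ee_pos: [464.1, -58.4, 99.8]
tcp_rot: [1.626, 1.229, -1.254]
ft_force: [-0.1, 1.0, 0.2]
grip_width: 0.589
```

Run:
```python
from g import *
now()
# arc for contact point (-90,zc) with contact offset (9.5,+3)
s=manip.observe(); 
for th in range(0,60,8):
    t=np.radians(th); h=105-12; x=-90*np.cos(t)+h*np.sin(t); z=12+h*np.cos(t)+90*np.sin(t); plan(x-9.5,1.5,z-3,15)
```

```text
t 4.9 bay [-104.4    1.2   99.8] Fbay [1.  0.3 0.2] fing 0.257 j [-0.49  0.15  1.94  0.28  1.13 -0.34] w 0.59
now bay [-104.4    1.2   99.8] world tgt [465. -54. 102.] F [-0.1  1.   0.2] t 4.9 w 0.59
turn [-0.001  0.002  0.004] shift cm [-0.08 -0.03 -0.53] fingers [ 0.07  0.25 -0.97]
now bay [-104.4    1.2   99.8] world tgt [469. -40. 114.] F [-0.1  1.   0.2] t 4.9 w 0.59
turn [-0.001  0.002  0.004] shift cm [-0.85 -0.04 -2.16] fingers [ 0.07  0.25 -0.97]
now bay [-104.4    1.2   99.8] world tgt [473. -26. 123.] F [-0.1  1.   0.2] t 4.9 w 0.59
turn [-0.001  0.002  0.004] shift cm [-1.39 -0.04 -3.89] fingers [ 0.07  0.25 -0.97]
now bay [-104.4    1.2   99.8] world tgt [478. -10. 131.] F [-0.1  1.   0.2] t 4.9 w 0.59
turn [-0.001  0.002  0.004] shift cm [-1.67 -0.05 -5.67] fingers [ 0.07  0.25 -0.97]
now bay [-104.4    1.2   99.8] world tgt [482.   7. 136.] F [-0.1  1.   0.2] t 4.9 w 0.59
turn [-0.001  0.002  0.004] shift cm [-1.71 -0.05 -7.47] fingers [ 0.07  0.25 -0.97]
now bay [-104.4    1.2   99.8] world tgt [487.  24. 138.] F [-0.1  1.   0.2] t 4.9 w 0.59
turn [-0.001  0.002  0.004] shift cm [-1.5  -0.05 -9.27] fingers [ 0.07  0.25 -0.97]
now bay [-104.4    1.2   99.8] world tgt [492.  41. 138.] F [-0.1  1.   0.2] t 4.9 w 0.59
turn [-0.001  0.002  0.004] shift cm [ -1.04  -0.05 -11.01] fingers [ 0.07  0.25 -0.97]
now bay [-104.4    1.2   99.8] world tgt [497.  59. 136.] F [-0.1  1.   0.2] t 4.9 w 0.59
turn [-0.001  0.002  0.004] shift cm [ -0.34  -0.05 -12.68] fingers [ 0.07  0.25 -0.97]
```

Emit:
drive_tool:
  increments:
    - [[0,0,0],[-0.1,0,-0.4],5.0]
    - [[0,0,0],[-0.3,0,-0.9],5.0]
    - [[0,0,0],[-0.55,0,-1.4],5.0]
    - [[0,0,0],[-0.75,0,-1.8],5.0]
    - [[0,0,0],[-0.9,0,-2.2],5.0]

```text
t: 5.4
ee_pos: [469.2, -39.9, 114.2]
tcp_rot: [1.625, 1.229, -1.255]
ft_force: [-1.1, -2.2, -1.1]
grip_width: 0.585
```

Run:
```python
from g import *
now()
for th in range(8,60,8):
    t=np.radians(th); h=105-12; x=-90*np.cos(t)+h*np.sin(t); z=12+h*np.cos(t)+90*np.sin(t); print(th);plan(x-9.5,1.5,z-3,15)
```

```text
t 5.4 bay [-85.2   1.4 114.2] Fbay [-2.4  0.4 -1.1] fing 0.257 j [-0.44  0.12  1.93  0.28  1.15 -0.29] w 0.59
8
now bay [-85.2   1.4 114.2] world tgt [469. -40. 114.] F [-1.1 -2.2 -1.1] t 5.4 w 0.59
turn [-0.001  0.002  0.005] shift cm [ 0.04 -0.01  0.07] fingers [ 0.07  0.25 -0.97]
16
now bay [-85.2   1.4 114.2] world tgt [473. -26. 123.] F [-1.1 -2.2 -1.1] t 5.4 w 0.59
turn [-0.001  0.002  0.005] shift cm [-0.49 -0.02 -1.66] fingers [ 0.07  0.25 -0.97]
24
now bay [-85.2   1.4 114.2] world tgt [478. -10. 131.] F [-1.1 -2.2 -1.1] t 5.4 w 0.59
turn [-0.001  0.002  0.005] shift cm [-0.78 -0.02 -3.44] fingers [ 0.07  0.25 -0.97]
32
now bay [-85.2   1.4 114.2] world tgt [482.   7. 136.] F [-1.1 -2.2 -1.1] t 5.4 w 0.59
turn [-0.001  0.002  0.005] shift cm [-0.82 -0.02 -5.25] fingers [ 0.07  0.25 -0.97]
40
now bay [-85.2   1.4 114.2] world tgt [487.  24. 138.] F [-1.1 -2.2 -1.1] t 5.4 w 0.59
turn [-0.001  0.002  0.005] shift cm [-0.61 -0.02 -7.04] fingers [ 0.07  0.25 -0.97]
48
now bay [-85.2   1.4 114.2] world tgt [492.  41. 138.] F [-1.1 -2.2 -1.1] t 5.4 w 0.59
turn [-0.001  0.002  0.005] shift cm [-0.14 -0.02 -8.79] fingers [ 0.07  0.25 -0.97]
56
now bay [-85.2   1.4 114.2] world tgt [497.  59. 136.] F [-1.1 -2.2 -1.1] t 5.4 w 0.59
turn [-0.001  0.002  0.005] shift cm [  0.56  -0.02 -10.45] fingers [ 0.07  0.25 -0.97]
```

Run:
```python
from g import *
im=manip.camera("scene");cv2.imwrite("pics/scene4.png",cv2.resize(im[150:350,140:460],None,fx=2.5,fy=2.5)); now()
```

```text
t 5.45 bay [-84.7   1.1 114.7] Fbay [-1.   0.7 -0.1] fing 0.257 j [-0.44  0.12  1.93  0.28  1.15 -0.29] w 0.58
```

View pics/scene4.png

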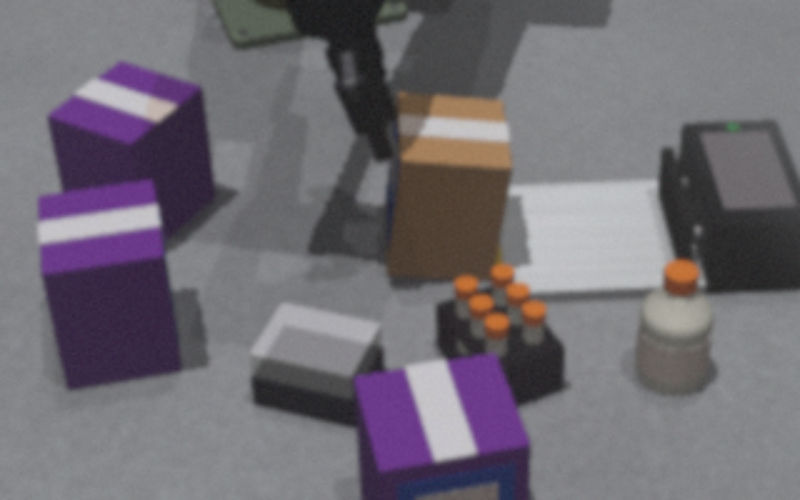

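The carton is tipping cleanly, about 7° so far, and the blue label is visible on the pushed face. Following the arc.

Emit:
drive_tool:
  increments:
    - [[0,0,0],[-0.15,0,-0.4],5.0]
    - [[0,0,0],[-0.3,0,-0.9],5.0]
    - [[0,0,0],[-0.45,0,-1.4],5.0]
    - [[0,0,0],[-0.55,0,-1.9],5.0]
    - [[0,0,0],[-0.65,0,-2.4],5.0]

```text
t: 5.95
ee_pos: [475.9, -18.4, 127.5]
tcp_rot: [1.626, 1.229, -1.253]
ft_force: [-0.8, -1.5, -0.8]
grip_width: 0.586
```

Run:
```python
from g import *
now()
for th in range(24,60,8):
    t=np.radians(th); h=105-12; x=-90*np.cos(t)+h*np.sin(t); z=12+h*np.cos(t)+90*np.sin(t); print(th);plan(x-9.5,1.5,z-3,15)
```

```text
t 5.95 bay [-62.7   0.9 127.5] Fbay [-1.6  0.4 -0.8] fing 0.257 j [-0.4   0.11  1.92  0.28  1.17 -0.23] w 0.59
24
now bay [-62.7   0.9 127.5] world tgt [478. -10. 131.] F [-0.8 -1.5 -0.8] t 5.95 w 0.59
turn [-0.001  0.002  0.003] shift cm [-0.07 -0.07 -0.93] fingers [ 0.07  0.25 -0.97]
32
now bay [-62.7   0.9 127.5] world tgt [482.   7. 136.] F [-0.8 -1.5 -0.8] t 5.95 w 0.59
turn [-0.001  0.002  0.003] shift cm [-0.11 -0.07 -2.73] fingers [ 0.07  0.25 -0.97]
40
now bay [-62.7   0.9 127.5] world tgt [487.  24. 138.] F [-0.8 -1.5 -0.8] t 5.95 w 0.59
turn [-0.001  0.002  0.003] shift cm [ 0.11 -0.07 -4.53] fingers [ 0.07  0.25 -0.97]
48
now bay [-62.7   0.9 127.5] world tgt [492.  41. 138.] F [-0.8 -1.5 -0.8] t 5.95 w 0.59
turn [-0.001  0.002  0.003] shift cm [ 0.57 -0.07 -6.27] fingers [ 0.07  0.25 -0.97]
56
now bay [-62.7   0.9 127.5] world tgt [497.  59. 136.] F [-0.8 -1.5 -0.8] t 5.95 w 0.59
turn [-0.001  0.002  0.003] shift cm [ 1.27 -0.07 -7.94] fingers [ 0.07  0.25 -0.97]
```

Emit:
drive_tool:
  increments:
    - [[0,0,0],[-0.05,0,-0.5],5.0]
    - [[0,0,0],[-0.1,0,-1.0],5.0]
    - [[0,0,0],[-0.15,0,-1.6],5.0]
    - [[0,0,0],[-0.15,0,-2.2],5.0]
    - [[0,0,0],[-0.15,0,-2.8],5.0]

```text
t: 6.45
ee_pos: [483.5, 7.8, 136.3]
tcp_rot: [1.626, 1.229, -1.253]
ft_force: [-0.7, -1.0, 0.2]
grip_width: 0.584
```

Emit:
drive_tool:
  increments:
    - [[0,0,0],[0.0,0,-0.5],5.0]
    - [[0,0,0],[0.1,0,-1.0],5.0]
    - [[0,0,0],[0.15,0,-1.6],5.0]

```text
t: 6.75
ee_pos: [488.0, 23.5, 139.1]
tcp_rot: [1.627, 1.229, -1.253]
ft_force: [0.7, -0.3, 0.2]
grip_width: 0.587
```

Run:
```python
from g import *
now()
im=manip.camera("scene");cv2.imwrite("pics/scene5.png",cv2.resize(im[150:350,140:460],None,fx=2.5,fy=2.5)); now()
```

```text
t 6.75 bay [-19.    0.8 139.1] Fbay [-0.1 -0.7  0.2] fing 0.258 j [-0.3   0.1   1.9   0.28  1.17 -0.14] w 0.59
t 6.8 bay [-18.3   0.9 139.3] Fbay [0.3 0.3 1.4] fing 0.259 j [-0.3   0.1   1.9   0.28  1.17 -0.14] w 0.59
```

View pics/scene5.png

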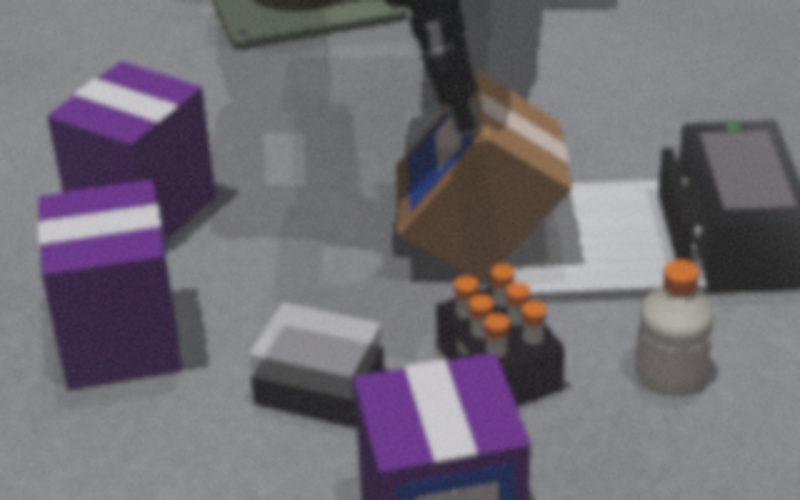

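The carton is at about 40° with almost no push force left. A little more should take it over.

Emit:
drive_tool:
  increments:
    - [[0,0,0],[0.1,0,-0.4],5.0]
    - [[0,0,0],[0.2,0,-0.9],5.0]
    - [[0,0,0],[0.2,0,-1.3],5.0]
    - [[0,0,0],[0.2,0,-1.3],5.0]
    - [[0,0,0],[0.2,0,-1.3],5.0]

```text
t: 7.3
ee_pos: [491.8, 37.0, 140.7]
tcp_rot: [1.627, 1.23, -1.252]
ft_force: [-0.9, 0.2, -0.3]
grip_width: 0.584
```

Run:
```python
from g import *
now()
im=manip.camera("scene");cv2.imwrite("pics/scene6.png",cv2.resize(im[150:350,140:460],None,fx=2.5,fy=2.5)); now()
```

```text
t 7.3 bay [ -5.1   0.9 140.7] Fbay [-0.   0.9 -0.3] fing 0.258 j [-0.27  0.1   1.89  0.28  1.17 -0.11] w 0.58
t 7.35 bay [ -5.2   0.9 140.7] Fbay [-0.7 -0.3  0.1] fing 0.258 j [-0.27  0.1   1.89  0.28  1.17 -0.11] w 0.58
```

View pics/scene6.png

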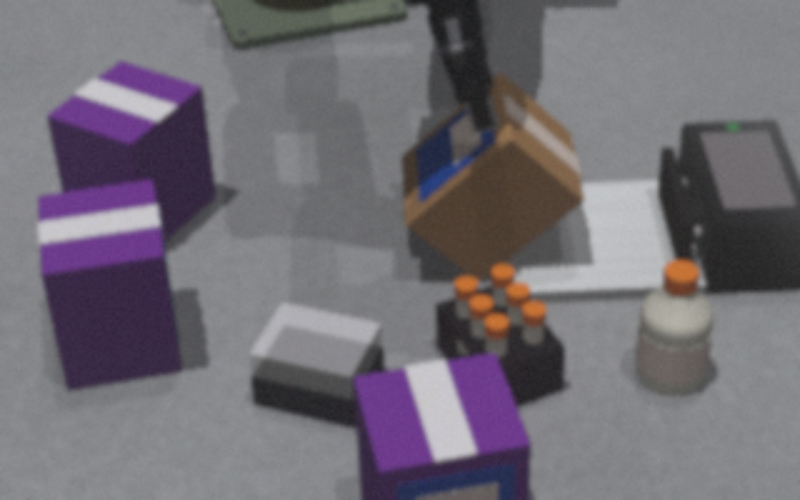

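Emit:
drive_tool:
  increments:
    - [[0,0,0],[0.15,0,-0.5],5.0]
    - [[0,0,0],[0.35,0,-1.0],5.0]
    - [[0,0,0],[0.55,0,-1.5],5.0]
    - [[0,0,0],[0.55,0,-1.5],5.0]

```text
t: 7.75
ee_pos: [496.1, 52.9, 139.1]
tcp_rot: [1.626, 1.231, -1.252]
ft_force: [0.3, -0.6, 0.0]
grip_width: 0.588
```

Run:
```python
from g import *
now()
im=manip.camera("scene");cv2.imwrite("pics/scene7.png",cv2.resize(im[150:350,140:460],None,fx=2.5,fy=2.5)); now()
```

```text
t 7.75 bay [ 11.4   1.1 139.1] Fbay [-0.5 -0.4  0. ] fing 0.259 j [-0.24  0.11  1.88  0.29  1.16 -0.08] w 0.59
t 7.8 bay [ 11.2   1.1 139.1] Fbay [-0.1  0.1 -0.4] fing 0.258 j [-0.24  0.11  1.88  0.29  1.16 -0.08] w 0.59
```

View pics/scene7.png

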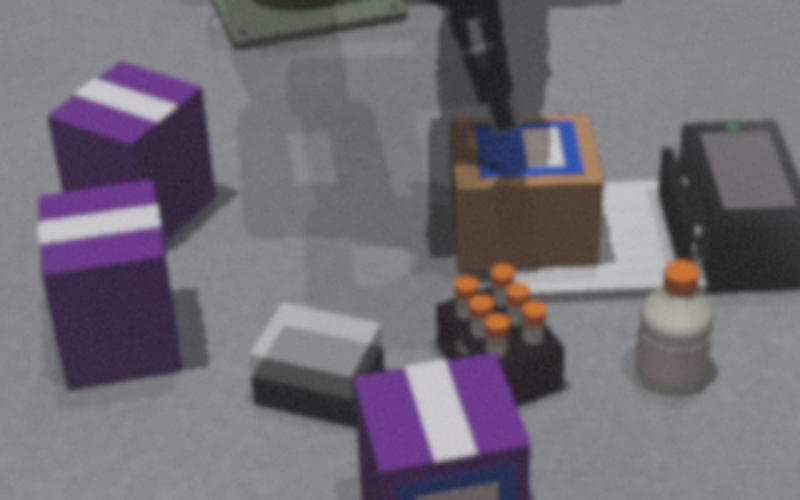

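The carton lies flat with its label up. I'll retract behind it and measure.

Emit:
drive_tool:
  increments:
    - [[0,0,0],[-1.5,0,2.5],5.0]
    - [[0,0,0],[-2.5,0,6.0],5.0]
    - [[0,0,0],[-2.5,0,9.5],5.0]
    - [[0,0,0],[-2.5,0,9.5],5.0]

```text
t: 8.2
ee_pos: [468.3, -44.8, 138.0]
tcp_rot: [1.628, 1.228, -1.256]
ft_force: [0.4, 0.8, 0.2]
grip_width: 0.588
```

```bash
python3 car.py pics/top8.png 102
python3 - <<'E'
from g import *
now(); plan(-85,0,42,15)
E
```

```text
t 8.2 bay [-90.1   0.9 138. ] Fbay [ 0.9 -0.2  0.2] fing 0.257 j [-0.46  0.09  1.91  0.27  1.21 -0.28] w 0.59
carton ctr [ 28.1   5.2 102. ] corners [[87.5, 56.9], [89.1, -47.7], [-32.4, -46.2], [-32.0, 57.5]]
edge 104.6 0.9
edge 121.5 89.3
edge 103.7 89.8
edge 119.4 89.7
t 8.25 bay [-88.5   1.  138.4] Fbay [ 0.7 -0.3 -0.6] fing 0.259 j [-0.45  0.09  1.91  0.28  1.21 -0.28] w 0.58
t 8.25 bay [-88.5   1.  138.4] Fbay [ 0.7 -0.3 -0.6] fing 0.259 j [-0.45  0.09  1.91  0.28  1.21 -0.28] w 0.58
now bay [-88.5   1.  138.4] world tgt [471. -40.  42.] F [ 0.4  0.6 -0.6] t 8.25 w 0.58
turn [-0.003  0.     0.004] shift cm [9.4  0.14 2.16] fingers [ 0.07  0.25 -0.97]
```

View pics/top8c.png

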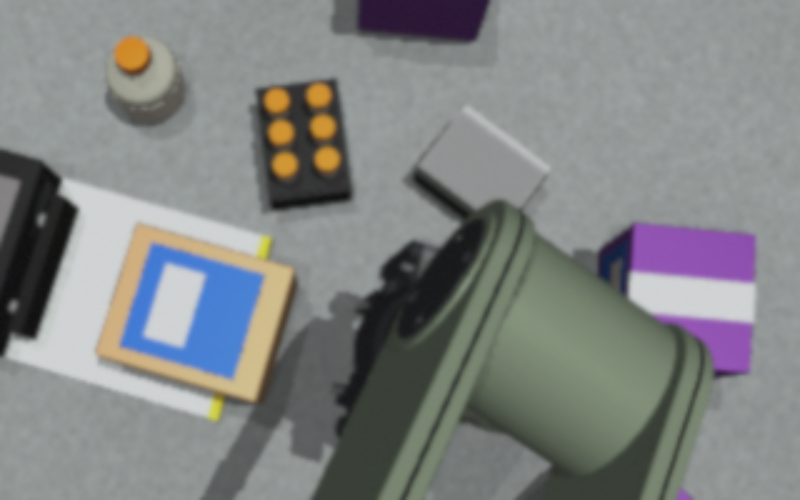

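Emit:
drive_tool:
  increments:
    - [[0,0,0],[4.5,-0.1,1.0],5.0]
    - [[0,0,0],[9.0,-0.2,2.0],5.0]
    - [[0,0,0],[9.6,-0.2,1.5],5.0]
    - [[0,0,0],[10.0,-0.2,0.2],5.0]
    - [[0,0,0],[10.2,-0.2,-0.6],5.0]

```text
t: 8.75
ee_pos: [477.2, -10.3, 43.3]
tcp_rot: [1.629, 1.228, -1.251]
ft_force: [0.4, 0.5, 1.1]
grip_width: 0.584
```

Run:
```python
from g import *
now(); plan(10,3,42,15)
```

```text
t 8.75 bay [-54.5   1.8  43.3] Fbay [ 0.6 -0.2  1.1] fing 0.259 j [-0.38  0.25  1.96  0.32  0.98 -0.28] w 0.58
now bay [-54.5   1.8  43.3] world tgt [494.  52.  42.] F [0.4 0.5 1.1] t 8.75 w 0.58
turn [-0.001 -0.     0.001] shift cm [ 1.8  -0.13 -6.2 ] fingers [ 0.07  0.25 -0.97]
```

Emit:
drive_tool:
  increments:
    - [[0,0,0],[0.1,0,-0.5],5.0]
    - [[0,0,0],[0.25,0,-1.0],5.0]
    - [[0,0,0],[0.4,0,-1.5],5.0]
    - [[0,0,0],[0.5,0,-2.0],5.0]
    - [[0,0,0],[0.65,0,-2.5],5.0]

```text
t: 9.25
ee_pos: [485.8, 13.1, 44.8]
tcp_rot: [1.628, 1.223, -1.25]
ft_force: [-2.1, -5.9, 4.0]
grip_width: 0.583
```

Emit:
drive_tool:
  increments:
    - [[0,0,0],[0.1,0,-0.5],5.0]
    - [[0,0,0],[0.25,0,-1.0],5.0]
    - [[0,0,0],[0.35,0,-1.4],5.0]
    - [[0,0,0],[0.5,0,-1.8],5.0]
    - [[0,0,0],[0.55,0,-2.1],5.0]

```text
t: 9.75
ee_pos: [492.4, 33.8, 45.2]
tcp_rot: [1.628, 1.222, -1.249]
ft_force: [-1.5, -4.1, 1.8]
grip_width: 0.586
```

```bash
python3 car.py pics/top9.png 102
```

```text
t 9.75 bay [-8.  -0.6 45.2] Fbay [-4.4  0.3  1.8] fing 0.256 j [-0.28  0.26  1.95  0.32  0.96 -0.18] w 0.59
carton ctr [ 60.5   3.3 102. ] corners [[120.0, 52.9], [120.9, -48.6], [0.1, -45.7], [1.1, 54.7]]
edge 101.4 0.5
edge 120.8 88.7
edge 100.4 89.4
edge 118.9 89.1
t 9.8 bay [-7.5 -0.4 45.1] Fbay [-3.5 -0.3  1.4] fing 0.257 j [-0.28  0.26  1.95  0.32  0.96 -0.18] w 0.58
```

View pics/top9c.png

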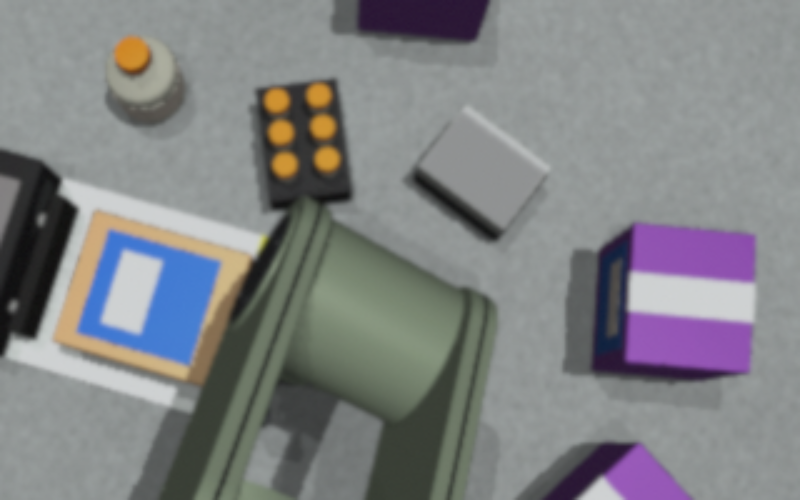

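Still square, with the top side at x≈120 and the pad about 20–25 mm further on. Continuing more slowly.

Emit:
drive_tool:
  increments:
    - [[0,0,0],[0.1,0,-0.3],5.0]
    - [[0,0,0],[0.15,0,-0.6],5.0]
    - [[0,0,0],[0.25,0,-0.9],5.0]
    - [[0,0,0],[0.3,0,-1.1],5.0]
    - [[0,0,0],[0.35,0,-1.3],5.0]

```text
t: 10.3
ee_pos: [496.2, 47.3, 45.1]
tcp_rot: [1.628, 1.222, -1.249]
ft_force: [-1.5, -5.0, 1.4]
grip_width: 0.583
```

Emit:
drive_tool:
  increments:
    - [[0,0,0],[0.05,0,-0.2],5.0]
    - [[0,0,0],[0.1,0,-0.35],5.0]
    - [[0,0,0],[0.15,0,-0.5],5.0]

```text
t: 10.6
ee_pos: [497.7, 52.3, 45.1]
tcp_rot: [1.628, 1.222, -1.249]
ft_force: [-1.9, -5.8, 3.6]
grip_width: 0.587
```

Emit:
drive_tool:
  increments:
    - [[0,0,0],[0.05,0,-0.15],5.0]
    - [[0,0,0],[0.1,0,-0.3],5.0]

```text
t: 10.8
ee_pos: [498.7, 55.3, 45.0]
tcp_rot: [1.628, 1.222, -1.249]
ft_force: [-2.2, -5.6, 4.2]
grip_width: 0.584
```

Run:
```python
from g import *
now()
```

```text
t 10.8 bay [14.5 -0.7 45. ] Fbay [-6.   0.6  4.2] fing 0.256 j [-0.23  0.27  1.94  0.32  0.95 -0.14] w 0.58
```

Emit:
drive_tool:
  increments:
    - [[0,0,0],[0.05,0,-0.1],5.0]
    - [[0,0,0],[0.05,0,-0.2],5.0]

```text
t: 11.0
ee_pos: [499.3, 57.3, 45.2]
tcp_rot: [1.628, 1.222, -1.249]
ft_force: [-1.2, -3.8, 1.1]
grip_width: 0.586
```

Emit:
drive_tool:
  increments:
    - [[0,0,0],[0.05,0,-0.1],5.0]
    - [[0,0,0],[0.05,0,-0.2],5.0]

```text
t: 11.2
ee_pos: [499.9, 59.4, 45.2]
tcp_rot: [1.628, 1.222, -1.249]
ft_force: [-0.4, -3.9, 1.0]
grip_width: 0.585
```

Emit:
drive_tool:
  increments:
    - [[0,0,0],[0.05,0,-0.1],5.0]
    - [[0,0,0],[0.05,0,-0.2],5.0]

```text
t: 11.4
ee_pos: [500.5, 61.4, 45.2]
tcp_rot: [1.628, 1.222, -1.249]
ft_force: [-0.5, -3.4, 0.6]
grip_width: 0.586
```

```bash
python3 car.py pics/top10.png 102
```

```text
t 11.4 bay [20.8 -0.7 45.2] Fbay [-3.4 -0.4  0.6] fing 0.256 j [-0.22  0.27  1.93  0.32  0.94 -0.13] w 0.59
carton ctr [ 94.3   3.1 102. ] corners [[149.4, 52.9], [150.5, -49.0], [38.3, -46.1], [39.0, 54.8]]
edge 101.9 0.6
edge 112.2 88.5
edge 100.9 89.6
edge 110.4 89.0
t 11.45 bay [21.1 -0.7 45.1] Fbay [-4.   0.1  1.4] fing 0.257 j [-0.22  0.27  1.93  0.32  0.94 -0.13] w 0.59
```

View pics/top10c.png

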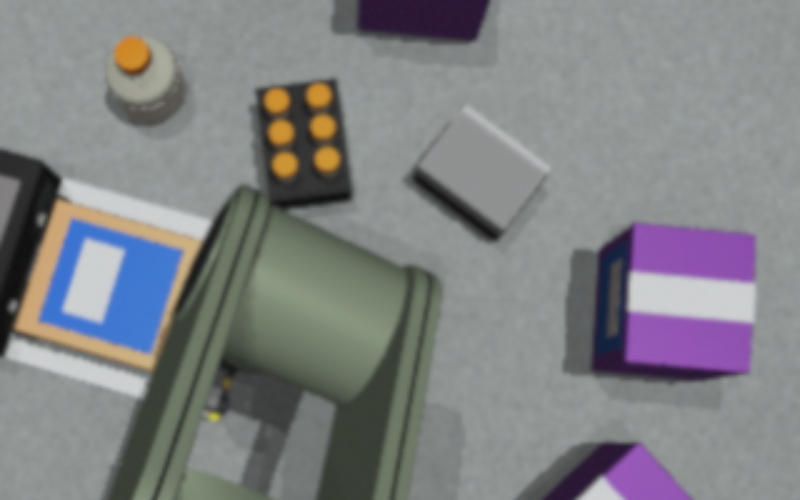

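Square, top side at ~149 mm, stop not yet reached. Creeping on.

Emit:
drive_tool:
  increments:
    - [[0,0,0],[0.05,0,-0.1],5.0]
    - [[0,0,0],[0.05,0,-0.2],5.0]

```text
t: 11.65
ee_pos: [501.1, 63.7, 45.2]
tcp_rot: [1.628, 1.222, -1.249]
ft_force: [-0.5, -3.5, 0.3]
grip_width: 0.583
```

Emit:
drive_tool:
  increments:
    - [[0,0,0],[0.05,0,-0.1],5.0]
    - [[0,0,0],[0.05,0,-0.2],5.0]

```text
t: 11.85
ee_pos: [501.6, 65.7, 45.2]
tcp_rot: [1.628, 1.222, -1.249]
ft_force: [-0.4, -4.8, 0.7]
grip_width: 0.582
```

Emit:
drive_tool:
  increments:
    - [[0,0,0],[0.05,0,-0.1],5.0]
    - [[0,0,0],[0.05,0,-0.2],5.0]

```text
t: 12.05
ee_pos: [501.9, 66.4, 45.1]
tcp_rot: [1.624, 1.221, -1.25]
ft_force: [-5.1, -12.7, 4.3]
grip_width: 0.586
```

Contact with the stop: the motion stalled and the force rose to about 13.5 N. Press and hold.

Emit:
drive_tool:
  increments:
    - [[0,0,0],[0.03,0,-0.12],5.0]
    - [[0,0,0],[0.03,0,-0.12],5.0]

```text
t: 12.25
ee_pos: [501.9, 66.3, 45.1]
tcp_rot: [1.622, 1.22, -1.251]
ft_force: [-2.9, -10.0, 5.2]
grip_width: 0.588
```

Run:
```python
from g import *
now()
```

```text
t 12.25 bay [25.9 -0.8 45.1] Fbay [-10.4   0.1   5.2] fing 0.251 j [-0.2   0.27  1.93  0.31  0.94 -0.11] w 0.59
```

Emit:
drive_tool:
  increments:
    - [[0,0,0],[0.04,0,-0.17],5.0]
    - [[0,0,0],[0.04,0,-0.17],5.0]

```text
t: 12.45
ee_pos: [501.9, 66.3, 45.1]
tcp_rot: [1.618, 1.218, -1.253]
ft_force: [-3.4, -11.7, 6.3]
grip_width: 0.586
```

Run:
```python
from g import *
now()
```

```text
t 12.45 bay [25.9 -0.8 45.1] Fbay [-12.2   0.    6.3] fing 0.248 j [-0.2   0.27  1.93  0.31  0.94 -0.11] w 0.59
```

Emit:
drive_tool:
  increments:
    - [[0,0,0],[0.0,0,-0.23],5.0]
    - [[0,0,0],[0.0,0,-0.23],5.0]
    - [[0,0,0],[0.0,0,-0.23],5.0]

```text
t: 12.75
ee_pos: [501.9, 66.3, 45.2]
tcp_rot: [1.614, 1.216, -1.255]
ft_force: [-4.0, -12.3, 4.1]
grip_width: 0.582
```

```bash
python3 - <<'E'
from g import *
now()
E
python3 car.py pics/top11.png 102
```

```text
t 12.75 bay [25.9 -0.8 45.2] Fbay [-12.9   0.4   4.1] fing 0.243 j [-0.2   0.27  1.92  0.3   0.94 -0.1 ] w 0.58
t 12.75 bay [25.9 -0.8 45.2] Fbay [-12.9   0.4   4.1] fing 0.243 j [-0.2   0.27  1.92  0.3   0.94 -0.1 ] w 0.58
carton ctr [103.5   3.1 102. ] corners [[154.7, 52.7], [154.2, -50.3], [51.5, -46.0], [53.6, 55.9]]
edge 103.0 89.7
edge 102.8 87.6
edge 102.0 88.8
edge 101.1 88.2
t 12.8 bay [25.9 -0.8 45.2] Fbay [-13.4   1.2   2.7] fing 0.243 j [-0.2   0.27  1.92  0.3   0.94 -0.1 ] w 0.58
```

It is pressed at about 13 N on the gripper, so roughly 9 N at the stop after sliding friction, for over 0.5 s. Retracting.

Emit:
drive_tool:
  increments:
    - [[0,0,0],[0,0,0.3],5.0]
    - [[0,0,0],[-0.3,0,1.0],5.0]
    - [[0,0,0],[-0.9,0,3.5],5.0]
    - [[0,0,0],[-4.0,0,6.0],5.0]
    - [[0,0,0],[-8.0,0,9.0],5.0]

```text
t: 13.3
ee_pos: [470.2, -35.1, 99.8]
tcp_rot: [1.613, 1.224, -1.257]
ft_force: [1.4, -1.0, -0.2]
grip_width: 0.589
```

Emit:
drive_tool:
  increments:
    - [[0,0,0],[-5.0,0,3.0],5.0]
    - [[0,0,0],[-8.0,0,7.0],5.0]
    - [[0,0,0],[-8.0,0,11.0],5.0]
    - [[0,0,0],[-8.0,0,11.0],5.0]

```text
t: 13.7
ee_pos: [436.0, -161.2, 151.0]
tcp_rot: [1.617, 1.217, -1.26]
ft_force: [0.8, 0.3, -0.8]
grip_width: 0.586
```

```bash
python3 car.py pics/top12.png 102
python3 - <<'E'
from g import *
im=manip.camera("scene");cv2.imwrite("pics/scene12.png",cv2.resize(im[150:350,140:460],None,fx=2.5,fy=2.5))
E
```

```text
t 13.7 bay [-2.109e+02 -1.000e-01  1.510e+02] Fbay [ 0.5 -0.7 -0.8] fing 0.244 j [-0.7   0.1   1.87  0.24  1.29 -0.5 ] w 0.59
carton ctr [ 94.5   3.3 102. ] corners [[154.2, 53.5], [156.9, -47.7], [33.9, -46.3], [33.2, 53.8]]
edge 101.2 1.5
edge 123.0 89.3
edge 100.1 0.4
edge 121.0 89.8
t 13.75 bay [-208.3    0.8  150.4] Fbay [ 0.6 -0.3 -1. ] fing 0.247 j [-0.7   0.1   1.87  0.24  1.29 -0.5 ] w 0.58
```

View pics/top12c.png

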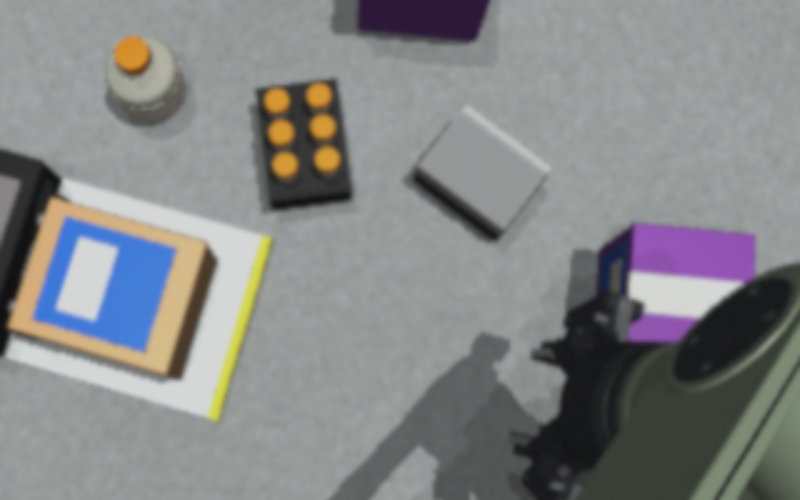

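View pics/scene12.png

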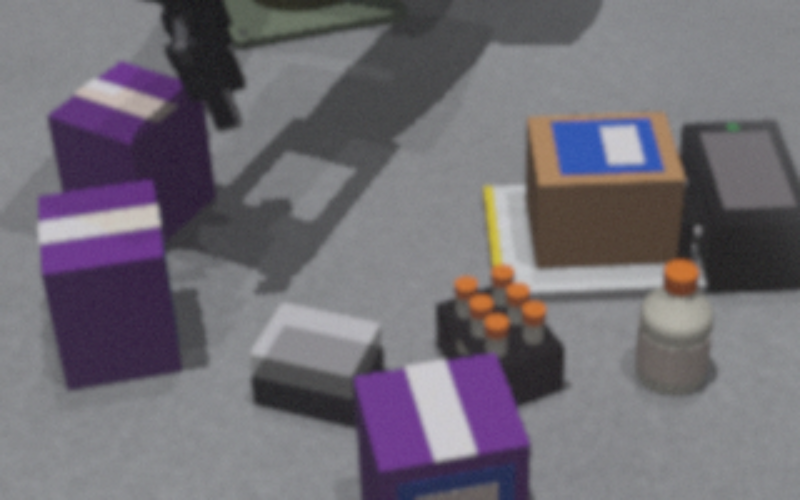

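The carton lies flat with its label up against the stop. Its underside is about -131 mm in the end-stop frame, y is about +3 mm, the angle is under 1.5°, and nothing is touching it. The bystanders have not moved. Handing in.

```bash
python3 -c "
from plant import manip
print(manip.hand_in())"
```

```text
the job is handed in; nothing more can be done
None
```

The carton is lying flat on the deck, label up, against the end stop, and I handed the job in at about 14 s. The hand-in gave no verdict.

- **Sliding and tipping:** I slid the carton square against the step. I then tipped it over by following the arc on its label face, and slid it along the deck.
- **Pressing home:** I felt contact with the stop at about 156 mm past the step. I held about 10–13 N of push there for roughly 0.7 s. Allowing for friction, that is an estimated 6–9 N at the stop, a little under the 10 N asked but above the 5 N threshold. I had no direct reading of the force on the stop. The highest force I read on the gripper was about 14 N.
- **Last camera check:** The underside is about 131 mm before the end stop's origin, where -158 to -115 mm is allowed. The carton is about 3 mm off to the side and square to within 1.5°. The gripper is well clear, and the bottle, tip box and tube rack look the same as in the first pictures.
- **Disagreements:** The carton's sideways position read 2–6 mm depending on the picture. The sides of the carton show up in the colour mask, so the outline came out slightly too large in some views. All readings are well inside the 25 mm limit.

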